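# Seat the filter plate of a sterilising container

### The job

Take the steel press tool by its black handle and, with its flat foot, press the orange filter plate squarely down into its collar until it is fully home on its stop and level; keep firm, steady pressure on it for about a second, without ramming it, and do not push the plate with the fingers. Then stand the tool back on its round green pad, swing the steel hasp across the plate until it is fully home under the catch, and leave the bowl, bottle and jar alone.

Things in the scene. Friction and masses are not known exactly. Their poses are not given: they have to be found in the camera images.
- container: Sterilising container, fixed: aluminium box with a blue lid, 200 (its x) x 290 (its y) x 90 mm high; origin at the centre of its underside, on the table. A collar for the filter plate stands on the middle of the lid, straight above the origin. The hasp's vertical pivot post stands on the lid at x = +62 mm, y = 0.
- collar (a point): Centre of the collar's rim, 120 mm above the table. The collar is a fixed upright steel ring, 90 mm outside and 80 mm inside diameter, 30 mm high. The plate's hard stop inside cannot be seen: the filters below differ, so it lies anywhere 12 to 21 mm under the rim (plate's top face). Sinking takes 5 to 8 N; at the stop the force climbs sharply. 15 to 25 N is firm; 45 N is too much.
- catch (a point): Catch for the hasp, fixed on the lid: a dark upright 12 mm wide at the container's y = -12 to -22 mm with a lip reaching over to y = 0, top 140 mm above the table; this point is the middle of the lip's top, x = -50 mm, y = -9 mm of the container.
- plate_disc: Orange filter plate in the collar, a disc 74 mm across, 5 mm thick; origin at the centre of its top face, z = its normal. It starts 4 mm above to 14 mm below the rim, cocked up to 7 degrees, and rocks about its centre with slight friction: it stays cocked unless a flat tool presses it level. It slides only down the collar and stays down where it is left.
- tamper: Press tool, loose, standing upright on its pad, 0.25 to 0.45 kg, 105 mm tall; origin at the centre of the underside of its flat foot, z up along the handle. Steel foot 62 mm in diameter and 14 mm thick, neck 20 mm in diameter to 50 mm, black cylindrical handle 28 mm in diameter from 50 to 105 mm.
- pad: Round green rest pad for the press tool, fixed, 130 mm in diameter, 8 mm thick; origin at the centre of its underside, on the table.
- hasp (a joint): Angle of the steel hasp about its vertical pivot, rad: 0 = closed, across the plate and home under the catch; grows as it swings open towards the container's +y side (up to 1.9; starts at 1.1 to 1.7). It turns with slight friction (0.06 N m) and stays where it is left; a stop ends its swing at 0.
- hasp_knob (a point): Middle of the red knob on the end of the hasp, 130 mm from the pivot axis. The knob is an upright cylinder 16 mm in diameter, from 132 to 168 mm above the table; this point is 150 mm above it. The hasp's bar, 18 mm wide and 8 mm thick, lies at 124 to 132 mm. Closed, the knob is at x = -68 mm, y = 0 of the container.
- bowl: Steel bowl, bystander, 100 mm across, 45 mm high, loose; origin at the centre of its underside.
- spray: Blue bottle, bystander, 66 mm in diameter, 170 mm high, loose; origin at the centre of its underside.
- jar: Orange jar with white cap, bystander, 64 mm in diameter, 75 mm high, loose; origin at the centre of its underside.

How it is judged (in metres and radians):
On the way:
1. the press tool holds the plate on its stop with more than 12 N (more than it takes to sink it), level within 2.5 degrees and more than 10 mm below the rim, for 0.4 s (contact force between tamper and plate_disc above 12 N and angle between plate_disc's own z axis and vertical below 0.044 rad and z of plate_disc in the frame of collar below -0.01 m), for 0.4 s.
At the end, for the whole second after the job is handed in: The plate is down, more than 10 mm below the collar's rim, and level within 2.5 degrees; the press tool stands upright and still on the green pad, its centre within 36 mm of the pad's; the hasp is within 5 degrees (0.09 rad) of fully closed (z of plate_disc in the frame of collar below -0.01 m and angle between plate_disc's own z axis and vertical below 0.044 rad and value of joint hasp below 0.09 rad and horizontal distance between tamper and pad below 0.036 m and z of tamper in the frame of pad between 0.005 and 0.012 m and angle between tamper's own z axis and vertical below 0.08 rad and linear speed of tamper below 0.02 m/s); the robot touches nothing.
It fails at once if the plate is rammed: more than 45 N from the press tool (contact force between tamper and plate_disc above 45 N).
It fails at once if the fingers push the plate (contact force between the fingers and plate_disc above 2 N).
It fails at once if a bystander is moved more than 40 mm (distance of any of bowl, spray, jar from where it was at the start of the episode above 0.04 m).
It also fails if it takes over 69 s, if anything falls off the work surface, if the arm or the gripper's body presses on something with over 40 N, if the wrist force passes 120 N, or if a joint passes its speed limit or range.

### The arm

A 7-joint arm with a two-finger parallel gripper is mounted at the origin on the work surface. World frame = base frame: x ahead of the robot, y to its left, z up, the work surface at z = 0. Lengths are in mm, angles in rad, forces in N, time in s.
With the tool pointing down it reaches from about 425 to 875 mm from the base axis. Payload 9.9 kg.
Tool frame: the origin (TCP) lies on the mounting face of the last link; the fingertips stand 173 mm ahead of it and the grasp point (between the pads) lies 155 mm ahead of it (ctrl.hold_point_z is the distance from the TCP to the grasp point, in mm); x points along the fingers, y is the direction in which the jaws open and shut, and the axes are right-handed (so a half turn about x gives the same grasp; the last joint's range is limited). The gripper opens to 85 mm and grips with 20 to 120 N. Pads are 22 mm wide; open, the fingers measure 114 mm over their backs; the gripper's body (76 mm by 85 mm) begins 54 mm behind the grasp point. The pads swing forward as they close: fully open they stand 13 mm farther back than shut.
Start: joints at [1.038, 0.576, 0.025, 1.437, -0.015, 1.129, -0.057], TCP at [292.878, -608.158, 404.689] pointing down, gripper open.
Joint ranges: [-2.76, 2.76], [-0.34, 2.15], [-1.52, 1.57], [0.19, 2.46], [-1.09, 4.23], [0.17, 1.99], [-2.82, 2.82]. Speed limits (rad/s): [2.22, 2.22, 3.01, 3.01, 3.14, 3.14, 3.14].

### API

Orientations are given as a rotation vector (axis times angle).
In Python, from rig import telemetry, vision, ctrl gives the robot as it stands.
- The arm moves only by the tool drive_tool, never from a script. Its argument "plan" is a list of rows, each an object with "hand": the finger opening in mm, from 0 to 85.4; "offset": the shift along the tool's x, y, z in mm, a list of three; "twist": the turn, a rotation vector about the tool's x, y, z in degrees, a list of three. A call has 1 to 20 rows; each row shifts and turns the pose as measured when the row begins, along the tool's axes as they then stand; what a row does not reach is not made up. A row lasts 1/10 s, in which the tool goes at most 50 mm and 8.59 degrees, less where a joint would pass 70% of its speed; a pose out of reach is approached as far as the arm can. A call is refused whole if a number of a shift passes 50 or a number of a turn 8.59, either way. A call with a gripper value outside its range is refused whole. The fingers move at their own pace and stop on an object; "force" is the grip in N (left out, the last holds). Time passes only in rows, so rows that do not move let the fingers close. It gives the time, the measured TCP pose, the force and the opening at its end, in the units of the state.
- telemetry.get_obs(): the state, without advancing time (a new reading comes with each control period).
- vision.capture(name): name is "side" or "top"; returns a dict with "img" (384x512x3 uint8, red, green, blue), "fx", "fy", "cx", "cy" (pixels), "cam_to_world" (4x4, takes a point from camera to world coordinates). Camera axes: x right, y up, looking along -z (the intrinsics and any distortion apply to the point x, -y, -z); pixel columns grow to the right and rows downward; lengths in mm; the calibration is good to about 2 mm. A picture is of the moment at which its call begins. There is no depth.
- ctrl.job_done(): hands the job in, once; it reports no verdict.
The state is a dict: "time_s": time; "joint_positions": joint angles; "joint_vel": joint speeds; "joint_torque": joint torques, N m; "tcp_pos": TCP position; "orientation": TCP orientation; "ft_force": force on the tool from outside, world axes, zero at the start; "wrist_torque": the same for the moment, N m; "grip_width": opening from 0.0 (shut) to 1.0 (fully open).
Only numpy, scipy, OpenCV 4.12 (cv2) and the standard library are available. Lean on these libraries where they do the work, as an engineer would, in place of code of your own. Each camera call takes 0.05 s, during which the arm holds its last target.

## Working session

There is one attempt and no reset: what is moved stays moved. The work goes in short steps, Python scripts to look and compute and a tool call to move; the robot and the scene stay as the last step left them, time stands still between calls to the robot, and variables do not carry over. Pictures are saved under pics/ and viewed, and the job is handed in when it is done.

Besides the shell and the picture viewer there is one more tool, called by a JSON object that holds its "name" and its "arguments", one argument or row to a line. drive_tool: Moves the arm, as the interface text tells. Its arguments: {"type":"object","properties":{"plan":{"type":"array"},"force":{"type":"number"}},"required":["plan"]}

```bash
mkdir -p pics; ls
python3 - <<'E'
from rig import telemetry, vision, ctrl
import cv2,pickle
d={}
for n in("side","top"):
    c=vision.capture(n); d[n]=c
    print(n,c["fx"],c["fy"],c["cx"],c["cy"],c["cam_to_world"],[k for k in c])
    cv2.imwrite(f"pics/{n}0.png",c["img"][:,:,::-1])
pickle.dump(d,open("c0.pkl","wb"))
print(telemetry.get_obs(),ctrl.hold_point_z)
E
```

```text
pics
side 463.70962455891873 463.70962455891873 255.86321961181667 190.77701951705606 [[-9.13768756e-01  2.92630238e-01 -2.81769772e-01  1.96434325e+02]
 [-4.06221532e-01 -6.52617526e-01  6.39589268e-01  9.23358892e+02]
 [ 3.27526788e-03  6.98897638e-01  7.15214208e-01  1.12126910e+03]
 [ 0.00000000e+00  0.00000000e+00  0.00000000e+00  1.00000000e+00]] ['img', 'fx', 'fy', 'cx', 'cy', 'cam_to_world']
top 396.8708510726424 396.8708510726424 254.71870598846522 195.4642530940638 [[ 1.62999816e-02  9.84216288e-01 -1.76217506e-01  3.43534208e+02]
 [-9.99862852e-01  1.65613139e-02  1.23075689e-05 -1.77162076e+01]
 [ 2.93050675e-03  1.76193138e-01  9.84351254e-01  1.44077999e+03]
 [ 0.00000000e+00  0.00000000e+00  0.00000000e+00  1.00000000e+00]] ['img', 'fx', 'fy', 'cx', 'cy', 'cam_to_world']
{'time_s': 0.1, 'joint_positions': array([ 1.03820253,  0.57649638,  0.02486136,  1.43780727, -0.01499452,
        1.12901663, -0.05650441]), 'joint_vel': array([ 1.19529744e-03, -1.91057490e-03, -2.61389647e-04, -2.83879322e-03,
        5.63650238e-04, -9.75080214e-05, -9.09601357e-04]), 'joint_torque': array([ 6.12678094e-03, -7.67301536e+01,  2.25790970e+00, -2.86604530e+01,
        1.58363016e-02,  8.57930572e-03, -1.63759417e-06]), 'tcp_pos': array([ 292.82069843, -608.02544513,  403.90241742]), 'orientation': array([ 1.97259462,  0.4518445 , -1.97347143]), 'ft_force': array([ 0.77514246, -0.15538093, -0.24294681]), 'wrist_torque': array([-0.01899179,  0.02234559, -0.01889865]), 'grip_width': 1.0030259471570413} 154.70000000000002
```

View pics/side0.png

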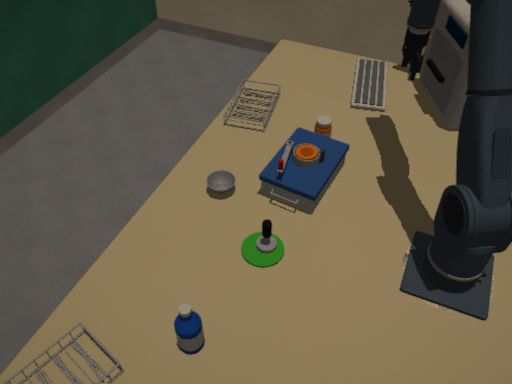

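View pics/top0.png

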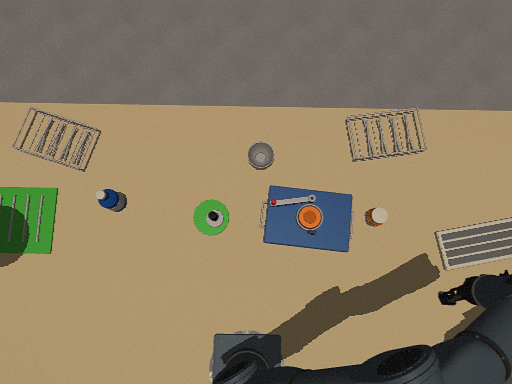

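Run:
```python
import cv2,pickle
d=pickle.load(open("c0.pkl","rb"))
a=d["top"]["img"][130:330,110:390,::-1]; cv2.imwrite("pics/topz.png",cv2.resize(a,None,fx=2.85,fy=2.85,interpolation=cv2.INTER_CUBIC))
```

```text
(no output)
```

View pics/topz.png

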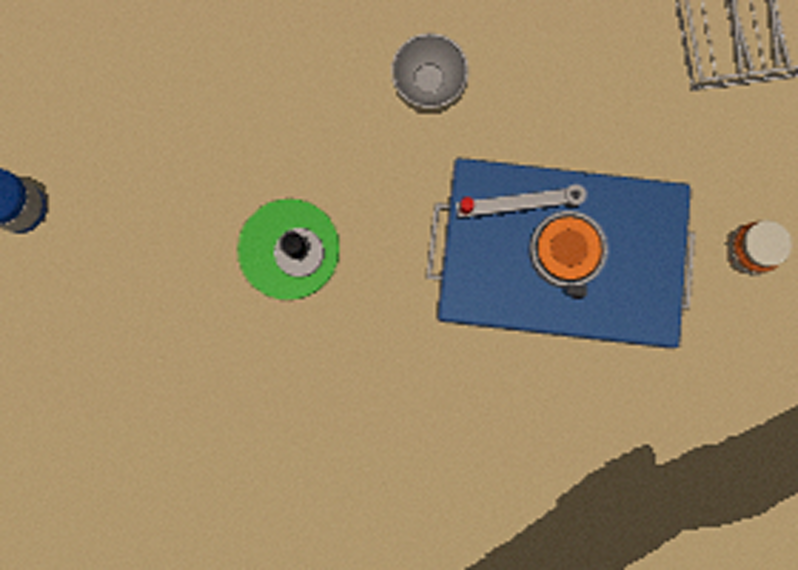

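```bash
cat > h.py <<'E'
import numpy as np,cv2,pickle
from scipy.spatial.transform import Rotation as R
def proj(c,P):
    P=np.atleast_2d(P).astype(float);T=np.linalg.inv(c["cam_to_world"])
    q=P@T[:3,:3].T+T[:3,3]
    return np.c_[c["cx"]+c["fx"]*q[:,0]/-q[:,2], c["cy"]+c["fy"]*(-q[:,1])/-q[:,2]]
def onz(c,uv,z):
    u,v=uv;M=c["cam_to_world"]
    d=M[:3,:3]@np.array([(u-c["cx"])/c["fx"],-(v-c["cy"])/c["fy"],-1])
    o=M[:3,3];return o+d*(z-o[2])/d[2]
E
python3 - <<'E'
from h import *
d=pickle.load(open("c0.pkl","rb"))
s=d["side"]["img"][120:265,205:365,::-1]; cv2.imwrite("pics/sidez.png",cv2.resize(s,None,fx=4,fy=4,interpolation=cv2.INTER_CUBIC))
c=d["top"]
hsv=cv2.cvtColor(c["img"],cv2.COLOR_RGB2HSV)
# lid
m=cv2.inRange(hsv,(100,120,40),(130,255,255)); m[:,:240]=0
m=cv2.morphologyEx(m,cv2.MORPH_CLOSE,np.ones((5,5)))
cn=max(cv2.findContours(m,0,1)[0],key=cv2.contourArea)
hull=cv2.convexHull(cn); r=cv2.minAreaRect(hull)
print("lid",r); b=cv2.boxPoints(r)
W=np.array([onz(c,p,90) for p in b]);print(W, W.mean(0), [np.linalg.norm(W[i]-W[(i+1)%4]) for i in range(4)])
e=W[1]-W[0] if 1 else 0
for i in range(2):
    e=W[i+1]-W[i];print("edge",np.linalg.norm(e),np.degrees(np.arctan2(e[1],e[0])))
m=cv2.inRange(hsv,(45,120,60),(75,255,255)); m[:,:150]=0
cn=max(cv2.findContours(m,0,1)[0],key=cv2.contourArea)
el=cv2.fitEllipse(cv2.convexHull(cn));print("pad",el,onz(c,el[0],8))
m=cv2.inRange(hsv,(0,150,100),(5,255,255))|cv2.inRange(hsv,(172,150,100),(180,255,255)); m[:,:260]=0;m[:,290:]=0
ys,xs=np.nonzero(m);print("knob",xs.mean(),ys.mean(),len(xs),onz(c,(xs.mean(),ys.mean()),155))
E
```

```text
lid ((308.30218505859375, 218.38104248046875), (84.51618194580078, 57.15922546386719), 6.581944942474365)
[[ 425.97346384  -48.54147399   90.        ]
 [ 622.63209234  -68.82851896   90.        ]
 [ 593.32238013 -359.75484461   90.        ]
 [ 398.11543422 -332.25646239   90.        ]] [ 510.01084263 -202.34532499   90.        ] [np.float64(197.70225177963795), np.float64(292.3990187873077), np.float64(197.1342505995845), np.float64(285.07940026920755)]
edge 197.70225177963795 -5.889723822561614
edge 292.3990187873077 -95.75291893782217
pad ((210.89434814453125, 217.04298400878906), (34.972511291503906, 35.54258346557617), 65.49939727783203) [517.76344726 140.07515993   8.        ]
knob 273.5882352941176 201.11764705882354 17 [555.9007322  -79.98722777 155.        ]
```

View pics/sidez.png

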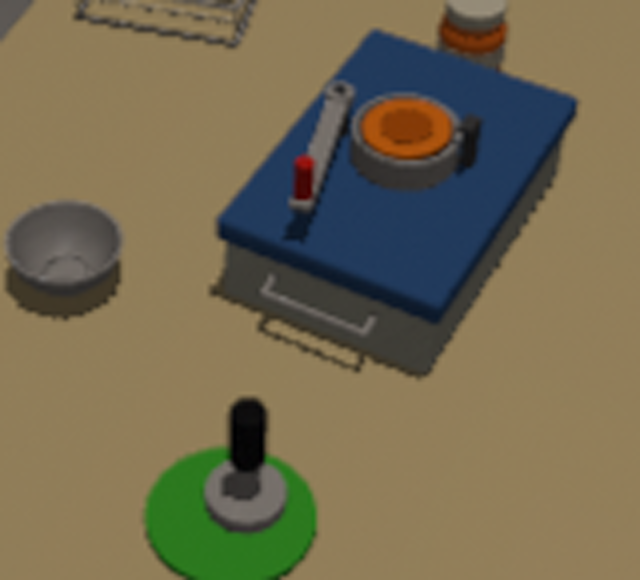

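```bash
cat > fit.py <<'E'
from h import *
from scipy.optimize import least_squares
def circ(x,y,z,r,n=60):
    t=np.linspace(0,2*np.pi,n);return np.c_[x+r*np.cos(t),y+r*np.sin(t),np.full(n,z)]
def hullcent(c,P):
    h=cv2.convexHull(proj(c,P).astype(np.float32));m=cv2.moments(h);return np.array([m["m10"]/m["m00"],m["m01"]/m["m00"]]),m["m00"]
def maskcent(m,off):
    n,l,s,ce=cv2.connectedComponentsWithStats(m);i=1+np.argmax(s[1:,4]);return ce[i]+np.array(off),s[i,4],s[i]
def fitcyl(cams,meas,z0,z1,r,x0):
    f=lambda p:np.concatenate([hullcent(cams[k],np.r_[circ(p[0],p[1],z0,r),circ(p[0],p[1],z1,r)])[0]-meas[k] for k in meas])
    s=least_squares(f,x0);return s.x,s.fun
E
python3 - <<'E'
from fit import *
d=pickle.load(open("c0.pkl","rb"))
H={k:cv2.cvtColor(d[k]["img"],cv2.COLOR_RGB2HSV) for k in d}
boxes={"handle":{"top":(200,205,230,232),"side":(255,212,280,245)},"plate":{"top":(290,198,332,238),"side":(288,138,325,170)},"knob":{"top":(262,190,285,212),"side":(272,152,290,178)},"pad":{"top":(185,190,240,245),"side":(230,220,300,275)}}
fn={"handle":lambda h:cv2.inRange(h,(0,0,0),(180,255,45)),"plate":lambda h:cv2.inRange(h,(4,150,90),(20,255,255)),"knob":lambda h:cv2.inRange(h,(0,150,60),(6,255,255))|cv2.inRange(h,(172,150,60),(180,255,255)),"pad":lambda h:cv2.inRange(h,(45,120,50),(75,255,255))}
M={}
for o in boxes:
    M[o]={}
    for k,(x0,y0,x1,y1) in boxes[o].items():
        m=fn[o](H[k][y0:y1,x0:x1])
        if o=="pad": 
            cn=max(cv2.findContours(m,0,1)[0],key=cv2.contourArea); cv2.fillPoly(m,[cv2.convexHull(cn)],255)
        M[o][k],a,_=maskcent(m,(x0,y0)); print(o,k,M[o][k],a)
# handle
print("handle",fitcyl(d,M["handle"],58,113,14,[515,130]))
print("pad",fitcyl(d,{"top":M["pad"]["top"]},0,8,65,[517,140]))
print("pad side",fitcyl(d,{"side":M["pad"]["side"]},0,8,65,[517,140]))
print("knob",fitcyl(d,M["knob"],132,168,8,[555,-80]))
for k in("top","side"): print("knob",k,fitcyl(d,{k:M["knob"][k]},132,168,8,[555,-80]))
f=lambda p:np.concatenate([hullcent(d[k],circ(p[0],p[1],p[2],37))[0]-M["plate"][k] for k in d])
s=least_squares(f,[510,-202,115]);print("plate3d",s.x,s.fun,[hullcent(d[k],circ(*s.x,37))[1] for k in d])
E
```

```text
handle top [213.05084746 215.77966102] 59
handle side [266.47058824 228.77205882] 136
plate top [309.5388601 216.5984456] 386
plate side [306.20817844 151.68773234] 269
knob top [273.42857143 201.61904762] 21
knob side [280.5 164. ] 42
pad top [210.85742772 217.01196411] 1003
pad side [262.21475954 249.15671642] 1206
handle (array([513.3479945 , 124.95325948]), array([-0.27308884, -0.25092259,  0.24209221, -0.04140432]))
pad (array([518.71247532, 140.50384088]), array([9.86893554e-08, 8.07748677e-08]))
pad side (array([520.55923548, 138.33674883]), array([-9.10257995e-07,  9.24219705e-08]))
knob (array([555., -80.]), array([ 0.10311603, -0.03777417,  0.128783  ,  0.62151485]))
knob top (array([554.86310153, -80.        ]), array([0.10279239, 0.00323713]))
knob side (array([555., -80.]), array([0.128783  , 0.62151485]))
plate3d [ 511.58977483 -202.41253711  122.14985367] [ 0.21589605  0.05804518  0.04878443 -0.15798885] [260.9592884648591, 381.02710068551823]
```

```bash
sed -i 's/astype(np.float32));m=cv2/astype(np.float32));m=cv2/; s/least_squares(f,x0)/least_squares(f,x0,diff_step=1e-2)/' fit.py
python3 - <<'E'
from fit import *
d=pickle.load(open("c0.pkl","rb"))
mh={"top":[213.05,215.78],"side":[266.47,228.77]};mk={"top":[273.43,201.62],"side":[280.5,164.0]};mp={"top":[309.54,216.6],"side":[306.21,151.69]}
print("handle",fitcyl(d,mh,58,113,14,[515,130]))
print("knob",fitcyl(d,mk,132,168,8,[555,-80]))
f=lambda p:np.concatenate([hullcent(d[k],circ(p[0],p[1],p[2],37))[0]-mp[k] for k in d])
s=least_squares(f,[510,-202,115],diff_step=1e-2);print("plate3d",s.x,s.fun)
# lid: model silhouettes in both views
c=d["top"]
for k,x0,y0,x1,y1 in(("top",250,175,365,262),("side",240,115,365,215)):
    h=cv2.cvtColor(d[k]["img"],cv2.COLOR_RGB2HSV)
    m=cv2.inRange(h,(100,120,60),(130,255,255));mm=np.zeros_like(m);mm[y0:y1,x0:x1]=m[y0:y1,x0:x1]
    cn=max(cv2.findContours(mm,0,1)[0],key=cv2.contourArea)
    a=np.zeros_like(mm);cv2.fillPoly(a,[cv2.convexHull(cn)],255)
    mo=cv2.moments(a,True)
    th=0.5*np.arctan2(2*mo["mu11"],mo["mu20"]-mo["mu02"])
    def mod(p):
        co,si=np.cos(p[2]),np.sin(p[2])
        P=np.array([[sx*100,sy*145,z] for sx in(1,-1) for sy in(1,-1) for z in((90,80) if k=="side" else (90,90))],float)
        Q=np.c_[p[0]+co*P[:,0]-si*P[:,1],p[1]+si*P[:,0]+co*P[:,1],P[:,2]]
        q=cv2.moments(cv2.convexHull(proj(d[k],Q).astype(np.float32)))
        t=0.5*np.arctan2(2*q["mu11"],q["mu20"]-q["mu02"])
        return np.array([q["m10"]/q["m00"]-mo["m10"]/mo["m00"],q["m01"]/q["m00"]-mo["m01"]/mo["m00"],100*np.sin(t-th)]),q["m00"]
    s=least_squares(lambda p:mod(p)[0],[511,-202,-.1],diff_step=1e-2)
    print(k,s.x,np.degrees(s.x[2]),s.fun,mod(s.x)[1],mo["m00"])
E
```

```text
handle (array([513.38153648, 124.7166109 ]), array([-0.20293192, -0.25988798,  0.264037  , -0.10069071]))
knob (array([555.49906459, -80.59463658]), array([ 0.28339909, -0.18519975,  0.05065319,  0.45875827]))
plate3d [ 511.63118463 -202.10806331  122.43141357] [ 0.17793593  0.04284949 -0.03177841 -0.18379733]
top [ 5.10146318e+02 -2.01023076e+02 -9.82749153e-02] -5.630737878469942 [-5.15479667e-06 -3.64371789e-06  4.68217731e-07] 4918.087223639479 4897.0
side [ 5.11514637e+02 -2.05381596e+02 -1.15168034e-01] -6.598642281540207 [ 9.17072953e-07  5.25120356e-08 -5.34072799e-06] 3681.7007961638737 3497.0
```

```bash
cat >> h.py <<'E'
def tool(o):return R.from_rotvec(o["orientation"]).as_matrix()
def plan(o,target_tcp,Rt=None):
    """offset in tool axes to reach target TCP; total twist deg"""
    M=tool(o);off=M.T@(np.array(target_tcp)-o["tcp_pos"])
    tw=None if Rt is None else np.degrees(R.from_matrix(M.T@Rt).as_rotvec())
    return off.round(1),tw
E
python3 - <<'E'
from h import *
from rig import telemetry
o=telemetry.get_obs();print(tool(o).round(4))
d=pickle.load(open("c0.pkl","rb"))
print("bowl",onz(d["top"],(261,155),45))
for yaw in (0,30,60,90,-30):
    a=np.radians(yaw);X=np.array([0,0,-1.]);Y=np.array([np.cos(a),np.sin(a),0]);Z=np.cross(X,Y)
    print(yaw,plan(o,[513.4,125,310],np.c_[X,Y,Z]))
E
```

```text
[[-8.000e-04  4.339e-01 -9.010e-01]
 [ 1.300e-03 -9.010e-01 -4.339e-01]
 [-1.000e+00 -1.500e-03  1.000e-04]]
bowl [743.37878826 -38.15244475  45.        ]
0 (array([  94.7, -564.6, -516.8]), array([-6.42849131e+01, -4.47475370e-02,  8.17646044e-02]))
30 (array([  94.7, -564.6, -516.8]), array([-9.42849059e+01, -6.85360701e-02,  7.17422489e-02]))
60 (array([  94.7, -564.6, -516.8]), array([-1.24284897e+02, -9.26483977e-02,  5.63517420e-02]))
90 (array([  94.7, -564.6, -516.8]), array([-1.54284886e+02, -1.17163618e-01,  3.42817179e-02]))
-30 (array([  94.7, -564.6, -516.8]), array([-3.42849195e+01, -2.12369433e-02,  8.71790379e-02]))
```

{"name": "drive_tool", "arguments": {
  "plan": [
    {"hand":85,"offset":[0,0,0],"twist":[-8.04,0,0]},
    {"hand":85,"offset":[0,0,0],"twist":[-8.04,0,0]},
    {"hand":85,"offset":[0,0,0],"twist":[-8.04,0,0]},
    {"hand":85,"offset":[0,0,0],"twist":[-8.04,0,0]},
    {"hand":85,"offset":[0,0,0],"twist":[-8.04,0,0]},
    {"hand":85,"offset":[0,0,0],"twist":[-8.04,0,0]},
    {"hand":85,"offset":[0,0,0],"twist":[-8.04,0,0]},
    {"hand":85,"offset":[0,0,0],"twist":[-8.04,0,0]},
    {"hand":85,"offset":[0,0,0],"twist":[0,0,0]}
  ],
  "force": 100
}}

```text
time_s: 1.0
tcp_pos: [292.5, -607.1, 399.2]
orientation: [1.18, 1.241, -1.175]
ft_force: [-0.7, -0.3, -0.1]
grip_width: 0.995
```

Run:
```python
from h import *
from rig import telemetry
o=telemetry.get_obs();print(o["time_s"],o["tcp_pos"],tool(o).round(4),o["joint_positions"].round(2))
X=np.array([0,0,-1.]);Y=np.array([1,0,0]);print(plan(o,[513.4,125,320],np.c_[X,Y,np.cross(X,Y)]))
```

```text
1.0 [ 292.47798877 -607.08214331  399.23620175] [[-0.0054  0.9989  0.0457]
 [ 0.009   0.0458 -0.9989]
 [-0.9999 -0.0049 -0.0092]] [ 1.21  0.59 -0.28  1.43  0.17  1.15  0.95]
(array([  84.6,  254.6, -720.5]), array([ 2.62140807, -0.52093926,  0.29488998]))
```

{"name": "drive_tool", "arguments": {
  "plan": [
    {"hand":85,"offset":[2,16,-45],"twist":[2.5,-0.5,0.3]},
    {"hand":85,"offset":[2,15,-46],"twist":[0,0,0]},
    {"hand":85,"offset":[2,15,-46],"twist":[0,0,0]},
    {"hand":85,"offset":[2,15,-46],"twist":[0,0,0]},
    {"hand":85,"offset":[2,15,-46],"twist":[0,0,0]},
    {"hand":85,"offset":[2,15,-46],"twist":[0,0,0]},
    {"hand":85,"offset":[2,15,-46],"twist":[0,0,0]},
    {"hand":85,"offset":[2,15,-46],"twist":[0,0,0]},
    {"hand":85,"offset":[2,15,-46],"twist":[0,0,0]},
    {"hand":85,"offset":[2,15,-46],"twist":[0,0,0]},
    {"hand":85,"offset":[2,15,-46],"twist":[0,0,0]},
    {"hand":85,"offset":[2,15,-46],"twist":[0,0,0]},
    {"hand":85,"offset":[2,15,-46],"twist":[0,0,0]},
    {"hand":85,"offset":[2,10,-30],"twist":[0,0,0]},
    {"hand":85,"offset":[0,0,0],"twist":[0,0,0]}
  ]
}}

```text
time_s: 2.5
tcp_pos: [521.7, 34.0, 367.9]
orientation: [1.272, 1.171, -1.265]
ft_force: [-0.2, -0.9, 0.1]
grip_width: 0.994
```

```bash
cat > st.py <<'E'
import sys
from h import *
from rig import telemetry
o=telemetry.get_obs();print(o["time_s"],o["tcp_pos"].round(1),"X",tool(o)[:,0].round(4),o["joint_positions"].round(2),"F",o["ft_force"].round(1),"T",o["wrist_torque"].round(2),"g",round(o["grip_width"]*85.4,1))
X=np.array([0,0,-1.]);Y=np.array([1,0,0])
if len(sys.argv)>1: print(plan(o,[float(a) for a in sys.argv[1:4]],np.c_[X,Y,np.cross(X,Y)]))
E
python3 st.py 513.4 125 300
```

```text
2.5 [521.7  34.  367.9] X [ 0.0021  0.0035 -1.    ] [ 0.13  0.41 -0.4   1.88  0.2   0.89 -0.44] F [-0.2 -0.9  0.1] T [ 0.01 -0.01 -0.01] g 84.9
(array([ 68.2, -15.7, -89.8]), array([-4.61241667, -0.20576453, -0.11278205]))
```

{"name": "drive_tool", "arguments": {
  "plan": [
    {"hand":85,"offset":[20,-6,-40],"twist":[-4.6,-0.2,-0.1]},
    {"hand":85,"offset":[10,-3,-40],"twist":[0,0,0]},
    {"hand":85,"offset":[0,0,-10],"twist":[0,0,0]},
    {"hand":85,"offset":[0,0,0],"twist":[0,0,0]}
  ]
}}

```text
time_s: 2.9
tcp_pos: [516.5, 125.4, 336.5]
orientation: [1.218, 1.201, -1.221]
ft_force: [-0.9, -0.4, -0.6]
grip_width: 0.994
```

```bash
python3 st.py 513.4 125 245
```

```text
2.9 [516.5 125.4 336.5] X [-3.0e-04 -1.7e-03 -1.0e+00] [-0.04  0.46 -0.41  1.9   0.24  0.83 -0.59] F [-0.9 -0.4 -0.6] T [ 0.04 -0.03 -0.02] g 84.9
(array([91.5, -3. ,  0.3]), array([-0.83347009,  0.10021246,  0.01744303]))
```

{"name": "drive_tool", "arguments": {
  "plan": [
    {"hand":85,"offset":[20,-1,0],"twist":[-0.8,0.1,0]},
    {"hand":85,"offset":[20,-1,0],"twist":[0,0,0]},
    {"hand":85,"offset":[20,-1,0],"twist":[0,0,0]},
    {"hand":85,"offset":[15,0,0],"twist":[0,0,0]},
    {"hand":85,"offset":[10,0,0],"twist":[0,0,0]},
    {"hand":85,"offset":[0,0,0],"twist":[0,0,0]}
  ]
}}

```text
time_s: 3.5
tcp_pos: [515.2, 115.0, 250.7]
orientation: [1.224, 1.192, -1.227]
ft_force: [-1.5, 0.3, 0.9]
grip_width: 0.997
```

```bash
python3 st.py 513.4 125 245
python3 - <<'E'
from h import *
from rig import vision
for n,(x0,y0,x1,y1) in (("side",(200,150,330,290)),("top",(150,170,280,270))):
    c=vision.capture(n);s=c["img"][y0:y1,x0:x1,::-1];cv2.imwrite(f"pics/{n}1.png",cv2.resize(s,None,fx=4,fy=4,interpolation=cv2.INTER_CUBIC))
E
```

```text
3.5 [515.2 115.  250.7] X [ 0.0032 -0.0054 -1.    ] [-0.08  0.57 -0.35  1.99  0.33  0.63 -0.66] F [-1.5  0.3  0.9] T [ 0.01  0.05 -0.  ] g 85.2
(array([  5.6,  -2.1, -10. ]), array([-1.33967263,  0.30966724, -0.18779177]))
```

View pics/side1.png

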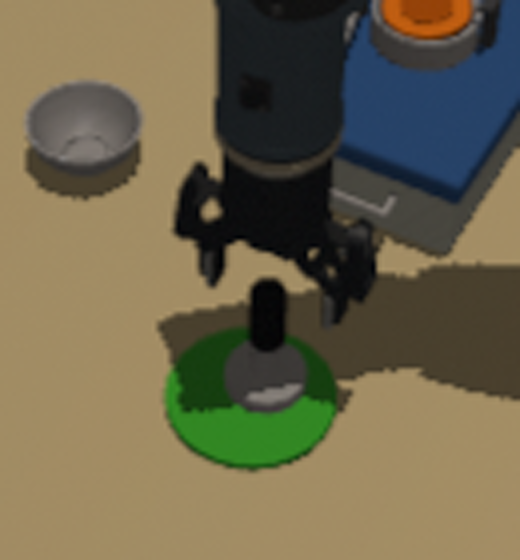

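View pics/top1.png

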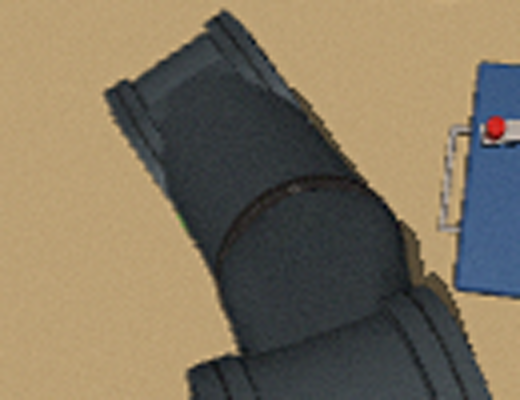

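{"name": "drive_tool", "arguments": {
  "plan": [
    {"hand":85,"offset":[2,-2,-10],"twist":[-1.3,0.3,-0.2]},
    {"hand":85,"offset":[2,0,0],"twist":[0,0,0]},
    {"hand":85,"offset":[0,0,0],"twist":[0,0,0]}
  ]
}}

```text
time_s: 3.9
tcp_pos: [514.4, 126.5, 249.6]
orientation: [1.212, 1.208, -1.204]
ft_force: [-0.9, 0.3, 1.2]
grip_width: 0.994
```

```bash
python3 st.py 513.4 125 245
```

```text
3.9 [514.4 126.5 249.6] X [ 0.0046  0.0021 -1.    ] [-0.09  0.58 -0.36  1.99  0.33  0.63 -0.66] F [-0.9  0.3  1.2] T [-0.06 -0.   -0.06] g 84.9
(array([ 4.5, -1. ,  1.5]), array([ 0.07887586, -0.1176335 , -0.26357672]))
```

{"name": "drive_tool", "arguments": {
  "plan": [
    {"hand":85,"offset":[4,-1,1.5],"twist":[0,-0.1,-0.3]},
    {"hand":60,"offset":[0,0,0],"twist":[0,0,0]},
    {"hand":40,"offset":[0,0,0],"twist":[0,0,0]},
    {"hand":20,"offset":[0,0,0],"twist":[0,0,0]},
    {"hand":10,"offset":[0,0,0],"twist":[0,0,0]},
    {"hand":10,"offset":[0,0,0],"twist":[0,0,0]},
    {"hand":10,"offset":[0,0,0],"twist":[0,0,0]},
    {"hand":10,"offset":[0,0,0],"twist":[0,0,0]}
  ],
  "force": 60
}}

```text
time_s: 4.7
tcp_pos: [513.5, 125.1, 245.7]
orientation: [1.208, 1.21, -1.208]
ft_force: [-0.3, -0.4, -0.4]
grip_width: 0.313
```

```bash
python3 st.py 513.4 125 245
```

```text
4.7 [513.5 125.1 245.7] X [-2.e-04  3.e-04 -1.e+00] [-0.09  0.58 -0.35  2.    0.33  0.62 -0.66] F [-0.3 -0.4 -0.4] T [ 0.01 -0.04 -0.03] g 26.7
(array([ 0.7, -0.1,  0.1]), array([ 0.08181998, -0.01884868,  0.01184112]))
```

{"name": "drive_tool", "arguments": {
  "plan": [
    {"hand":10,"offset":[0,0,0],"twist":[0,0,0]},
    {"hand":10,"offset":[-5,0,0],"twist":[0,0,0]},
    {"hand":10,"offset":[-20,0,0],"twist":[0,0,0]},
    {"hand":10,"offset":[-40,0,0],"twist":[0,0,0]},
    {"hand":10,"offset":[-45,0,0],"twist":[0,0,0]},
    {"hand":10,"offset":[-45,0,0],"twist":[0,0,0]},
    {"hand":10,"offset":[-30,0,0],"twist":[0,0,0]},
    {"hand":10,"offset":[-5,0,0],"twist":[0,0,0]},
    {"hand":10,"offset":[0,0,0],"twist":[0,0,0]}
  ],
  "force": 110
}}

```text
time_s: 5.6
tcp_pos: [511.8, 124.5, 441.8]
orientation: [1.202, 1.216, -1.214]
ft_force: [-0.0, -0.5, -3.0]
grip_width: 0.303
```

```bash
python3 st.py 511.5 -202 400
```

```text
5.6 [511.8 124.5 441.8] X [-0.0082 -0.0014 -1.    ] [ 0.    0.35 -0.45  1.76  0.17  1.09 -0.51] F [-0.  -0.5 -3. ] T [-0.04 -0.    0.01] g 25.9
(array([ 42.3,  -0.9, 326.4]), array([0.17289115, 0.07975572, 0.46990623]))
```

Tool lifted (≈3 N). Carry across at this height.

{"name": "drive_tool", "arguments": {
  "plan": [
    {"hand":10,"offset":[0,0,15],"twist":[0,0,0.4]},
    {"hand":10,"offset":[0,0,30],"twist":[0,0,0]},
    {"hand":10,"offset":[0,0,40],"twist":[0,0,0]},
    {"hand":10,"offset":[0,0,40],"twist":[0,0,0]},
    {"hand":10,"offset":[0,0,40],"twist":[0,0,0]},
    {"hand":10,"offset":[0,0,40],"twist":[0,0,0]},
    {"hand":10,"offset":[0,0,40],"twist":[0,0,0]},
    {"hand":10,"offset":[0,0,40],"twist":[0,0,0]},
    {"hand":10,"offset":[0,0,25],"twist":[0,0,0]},
    {"hand":10,"offset":[0,0,0],"twist":[0,0,0]}
  ]
}}

```text
time_s: 6.6
tcp_pos: [506.0, -205.8, 422.9]
orientation: [1.191, 1.232, -1.229]
ft_force: [-1.2, 1.0, -2.8]
grip_width: 0.303
```

```bash
python3 st.py 511.5 -202 400
```

```text
6.6 [ 506.  -205.8  422.9] X [-0.0303 -0.0013 -0.9995] [ 0.54  0.39 -0.34  1.73  0.15  1.08  0.14] F [-1.2  1.  -2.8] T [ 0.01 -0.05  0.01] g 25.9
(array([22.7,  6.2, -3.8]), array([0.20526635, 0.07412251, 1.73566455]))
```

{"name": "drive_tool", "arguments": {
  "plan": [
    {"hand":10,"offset":[8,6,-4],"twist":[0.2,0,1.7]},
    {"hand":10,"offset":[10,0,0],"twist":[0,0,0]},
    {"hand":10,"offset":[5,0,0],"twist":[0,0,0]},
    {"hand":10,"offset":[0,0,0],"twist":[0,0,0]},
    {"hand":10,"offset":[0,0,0],"twist":[0,0,0]}
  ]
}}

```text
time_s: 7.1
tcp_pos: [508.4, -203.5, 392.2]
orientation: [1.206, 1.219, -1.219]
ft_force: [0.1, 0.1, -4.4]
grip_width: 0.305
```

```bash
python3 st.py 511.5 -202 380;python3 - <<'E'
from h import *
from rig import vision
d={}
for n,(x0,y0,x1,y1) in (("side",(240,80,370,210)),("top",(250,150,380,270))):
    c=vision.capture(n);d[n]=c;s=c["img"][y0:y1,x0:x1,::-1];cv2.imwrite(f"pics/{n}2.png",cv2.resize(s,None,fx=4,fy=4,interpolation=cv2.INTER_CUBIC))
pickle.dump(d,open("c2.pkl","wb"))
E
```

```text
7.1 [ 508.4 -203.5  392.2] X [-0.0128  0.0018 -0.9999] [ 0.53  0.41 -0.34  1.78  0.16  0.99  0.12] F [ 0.1  0.1 -4.4] T [ 0.   -0.02 -0.02] g 26.0
(array([12.2,  3.3, -1.5]), array([-0.10201534, -0.10175267,  0.73395551]))
```

View pics/side2.png

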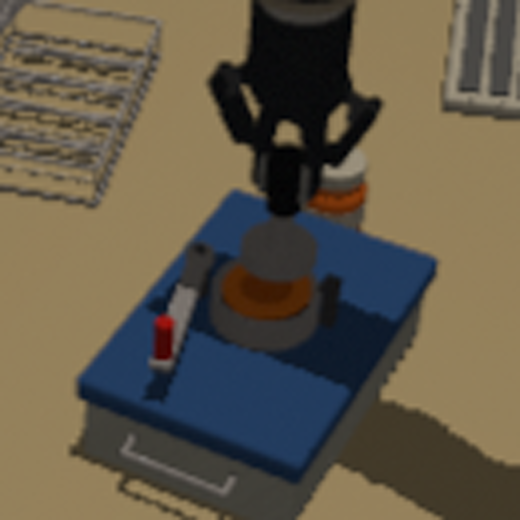

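View pics/top2.png

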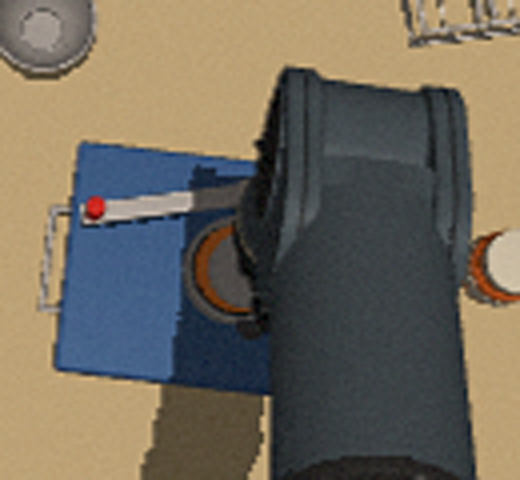

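{"name": "drive_tool", "arguments": {
  "plan": [
    {"hand":10,"offset":[5,3,-1.5],"twist":[-0.1,-0.1,0.7]},
    {"hand":10,"offset":[6,0,0],"twist":[0,0,0]},
    {"hand":10,"offset":[3,0,0],"twist":[0,0,0]},
    {"hand":10,"offset":[0,0,0],"twist":[0,0,0]}
  ]
}}

```text
time_s: 7.6
tcp_pos: [512.1, -201.4, 378.3]
orientation: [1.209, 1.206, -1.206]
ft_force: [0.1, -0.9, -2.7]
grip_width: 0.305
```

```bash
python3 st.py 511.5 -202 360;python3 - <<'E'
from fit import *
from rig import vision,telemetry
o=telemetry.get_obs();p=o["tcp_pos"]+tool(o)[:,0]*237.7
print("foot pred",p)
c=vision.capture("side");im=c["img"].copy();big=cv2.resize(im,None,fx=4,fy=4,interpolation=cv2.INTER_CUBIC)[:,:,::-1].copy()
for z,col in((p[2],(0,255,255)),(p[2]+14,(0,255,255))):
    cv2.polylines(big,[((proj(c,circ(p[0],p[1],z,31))+.5)*4).astype(int)],True,col,1)
for r in(40,45):cv2.polylines(big,[((proj(c,circ(511.5,-202,120,r))+.5)*4).astype(int)],True,(255,0,255),1)
cv2.imwrite("pics/side3.png",big[360:800,1000:1500])
E
```

```text
7.6 [ 512.1 -201.4  378.3] X [ 0.0033 -0.0011 -1.    ] [ 0.52  0.43 -0.34  1.8   0.17  0.94  0.11] F [ 0.1 -0.9 -2.7] T [0.07 0.01 0.04] g 26.0
(array([18.3, -0.7,  0.6]), array([ 0.06147181,  0.06160058, -0.18861052]))
foot pred [ 512.92340273 -201.64569461  140.60747648]
```

View pics/side3.png

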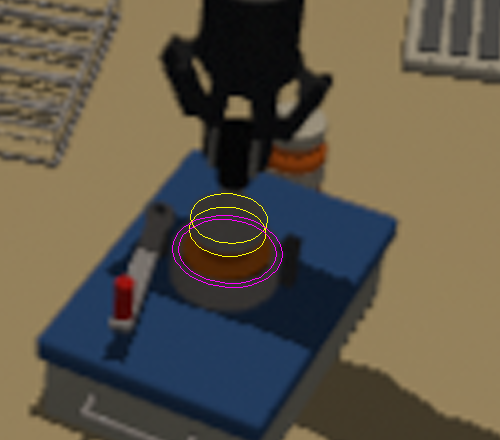

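{"name": "drive_tool", "arguments": {
  "plan": [
    {"hand":10,"offset":[4,0,0],"twist":[0,0,-0.2]},
    {"hand":10,"offset":[3,0,0],"twist":[0,0,0]},
    {"hand":10,"offset":[2,0,0],"twist":[0,0,0]}
  ]
}}

```text
time_s: 7.95
tcp_pos: [512.3, -201.6, 369.2]
orientation: [1.208, 1.208, -1.209]
ft_force: [0.6, 0.1, -3.0]
grip_width: 0.302
```

{"name": "drive_tool", "arguments": {
  "plan": [
    {"hand":10,"offset":[2,0,0],"twist":[0,0,0]},
    {"hand":10,"offset":[1,0,0],"twist":[0,0,0]}
  ]
}}

```text
time_s: 8.15
tcp_pos: [512.2, -201.6, 365.7]
orientation: [1.208, 1.209, -1.209]
ft_force: [0.2, -0.0, -3.7]
grip_width: 0.3
```

```bash
python3 st.py 511.5 -202 350
```

```text
8.15 [ 512.2 -201.6  365.7] X [-0.     -0.0013 -1.    ] [ 0.52  0.44 -0.34  1.82  0.18  0.91  0.1 ] F [ 0.2 -0.  -3.7] T [ 0.01 -0.03 -0.  ] g 25.7
(array([15.7, -0.7,  0.4]), array([0.03853527, 0.07734089, 0.00220771]))
```

{"name": "drive_tool", "arguments": {
  "plan": [
    {"hand":10,"offset":[1.5,0,0],"twist":[0,0,0]},
    {"hand":10,"offset":[1.5,0,0],"twist":[0,0,0]}
  ]
}}

```text
time_s: 8.35
tcp_pos: [512.3, -201.6, 362.6]
orientation: [1.208, 1.208, -1.209]
ft_force: [-0.1, -0.4, -2.6]
grip_width: 0.3
```

{"name": "drive_tool", "arguments": {
  "plan": [
    {"hand":10,"offset":[1.5,0,0],"twist":[0,0,0]},
    {"hand":10,"offset":[1.5,0,0],"twist":[0,0,0]}
  ]
}}

```text
time_s: 8.55
tcp_pos: [512.3, -201.7, 359.5]
orientation: [1.208, 1.208, -1.209]
ft_force: [-0.6, 1.1, -0.7]
grip_width: 0.304
```

{"name": "drive_tool", "arguments": {
  "plan": [
    {"hand":10,"offset":[1.5,0,0],"twist":[0,0,0]},
    {"hand":10,"offset":[1.5,0,0],"twist":[0,0,0]}
  ]
}}

```text
time_s: 8.75
tcp_pos: [512.3, -201.6, 356.8]
orientation: [1.208, 1.208, -1.209]
ft_force: [-1.2, 0.3, 1.9]
grip_width: 0.303
```

```bash
python3 st.py 511.5 -202 350
```

```text
8.75 [ 512.3 -201.6  356.8] X [ 6.0e-04 -1.8e-03 -1.0e+00] [ 0.52  0.45 -0.33  1.83  0.19  0.89  0.1 ] F [-1.2  0.3  1.9] T [ 0.12  0.49 -0.05] g 25.9
(array([ 6.8, -0.8,  0.4]), array([ 0.03369302,  0.10069301, -0.0347539 ]))
```

{"name": "drive_tool", "arguments": {
  "plan": [
    {"hand":10,"offset":[1.5,0,0],"twist":[0,0,0]},
    {"hand":10,"offset":[1.5,0,0],"twist":[0,0,0]}
  ]
}}

```text
time_s: 8.95
tcp_pos: [512.2, -201.6, 354.0]
orientation: [1.208, 1.207, -1.209]
ft_force: [-1.7, -0.2, 2.2]
grip_width: 0.303
```

{"name": "drive_tool", "arguments": {
  "plan": [
    {"hand":10,"offset":[1.5,0,0],"twist":[0,0,0]},
    {"hand":10,"offset":[1.5,0,0],"twist":[0,0,0]}
  ]
}}

```text
time_s: 9.15
tcp_pos: [512.2, -201.5, 350.9]
orientation: [1.208, 1.207, -1.209]
ft_force: [-1.7, 1.0, 2.7]
grip_width: 0.306
```

{"name": "drive_tool", "arguments": {
  "plan": [
    {"hand":10,"offset":[1.5,0,0],"twist":[0,0,0]},
    {"hand":10,"offset":[1.5,0,0],"twist":[0,0,0]}
  ]
}}

```text
time_s: 9.35
tcp_pos: [512.2, -201.5, 347.8]
orientation: [1.208, 1.207, -1.209]
ft_force: [-2.2, 0.7, 2.7]
grip_width: 0.303
```

```bash
python3 st.py 511.5 -202 345
```

```text
9.35 [ 512.2 -201.5  347.8] X [ 0.001  -0.0021 -1.    ] [ 0.52  0.46 -0.33  1.84  0.19  0.87  0.09] F [-2.2  0.7  2.7] T [ 0.14  0.54 -0.05] g 25.9
(array([ 2.8, -0.7,  0.5]), array([ 0.0293904 ,  0.12247405, -0.05549458]))
```

{"name": "drive_tool", "arguments": {
  "plan": [
    {"hand":10,"offset":[1,0,0],"twist":[0,0,0]},
    {"hand":10,"offset":[1,0,0],"twist":[0,0,0]}
  ]
}}

```text
time_s: 9.55
tcp_pos: [512.2, -201.5, 345.6]
orientation: [1.208, 1.207, -1.209]
ft_force: [-1.6, 1.0, 3.6]
grip_width: 0.305
```

{"name": "drive_tool", "arguments": {
  "plan": [
    {"hand":10,"offset":[1,0,0],"twist":[0,0,0]},
    {"hand":10,"offset":[1,0,0],"twist":[0,0,0]}
  ]
}}

```text
time_s: 9.75
tcp_pos: [512.2, -201.5, 343.5]
orientation: [1.208, 1.207, -1.209]
ft_force: [-1.5, 1.8, 3.7]
grip_width: 0.302
```

{"name": "drive_tool", "arguments": {
  "plan": [
    {"hand":10,"offset":[1,0,0],"twist":[0,0,0]},
    {"hand":10,"offset":[1,0,0],"twist":[0,0,0]}
  ]
}}

```text
time_s: 9.95
tcp_pos: [512.3, -201.6, 341.9]
orientation: [1.208, 1.206, -1.209]
ft_force: [-6.0, 1.1, 19.7]
grip_width: 0.303
```

```bash
python3 st.py 511.5 -202 345
```

```text
9.95 [ 512.3 -201.6  341.9] X [ 0.0015 -0.0025 -1.    ] [ 0.51  0.47 -0.33  1.85  0.2   0.86  0.09] F [-6.   1.1 19.7] T [ 0.36  1.6  -0.05] g 25.9
(array([-3.1, -0.8,  0.5]), array([ 0.02537101,  0.14363896, -0.08420897]))
```

{"name": "drive_tool", "arguments": {
  "plan": [
    {"hand":10,"offset":[0.2,0,0],"twist":[0,0,0]}
  ]
}}

```text
time_s: 10.05
tcp_pos: [512.2, -201.5, 342.0]
orientation: [1.208, 1.206, -1.209]
ft_force: [-2.7, 1.1, 7.3]
grip_width: 0.301
```

{"name": "drive_tool", "arguments": {
  "plan": [
    {"hand":10,"offset":[0.2,0,0],"twist":[0,0,0]}
  ]
}}

```text
time_s: 10.15
tcp_pos: [512.1, -201.4, 342.1]
orientation: [1.208, 1.206, -1.209]
ft_force: [-2.8, 0.7, 5.1]
grip_width: 0.303
```

{"name": "drive_tool", "arguments": {
  "plan": [
    {"hand":10,"offset":[0.7,0,0],"twist":[0,0,0]},
    {"hand":10,"offset":[0.8,0,0],"twist":[0,0,0]}
  ]
}}

```text
time_s: 10.35
tcp_pos: [512.1, -201.3, 341.9]
orientation: [1.208, 1.205, -1.209]
ft_force: [-5.7, 1.3, 15.2]
grip_width: 0.301
```

{"name": "drive_tool", "arguments": {
  "plan": [
    {"hand":10,"offset":[0.8,0,0],"twist":[0,0,0]},
    {"hand":10,"offset":[0.8,0,0],"twist":[0,0,0]}
  ]
}}

```text
time_s: 10.55
tcp_pos: [511.9, -201.2, 342.0]
orientation: [1.207, 1.204, -1.209]
ft_force: [-4.4, 0.9, 12.3]
grip_width: 0.307
```

```bash
python3 st.py 511.5 -202 345
```

```text
10.55 [ 511.9 -201.2  342. ] X [ 0.0031 -0.0043 -1.    ] [ 0.51  0.47 -0.33  1.85  0.2   0.85  0.09] F [-4.4  0.9 12.3] T [ 0.42  1.39 -0.01] g 26.2
(array([-3. , -0.4,  0.8]), array([ 0.00099809,  0.24850845, -0.1752455 ]))
```

{"name": "drive_tool", "arguments": {
  "plan": [
    {"hand":10,"offset":[1,0,0],"twist":[0,0.1,-0.1]},
    {"hand":10,"offset":[1,0,0],"twist":[0,0.1,-0.1]},
    {"hand":10,"offset":[1,0,0],"twist":[0,0.1,-0.1]}
  ]
}}

```text
time_s: 10.85
tcp_pos: [512.3, -201.6, 342.0]
orientation: [1.209, 1.207, -1.209]
ft_force: [-4.3, 0.3, 12.7]
grip_width: 0.302
```

{"name": "drive_tool", "arguments": {
  "plan": [
    {"hand":10,"offset":[1,0,0],"twist":[0,0.1,-0.1]},
    {"hand":10,"offset":[1,0,0],"twist":[0,0.1,-0.1]},
    {"hand":10,"offset":[1,0,0],"twist":[0,0.1,-0.1]},
    {"hand":10,"offset":[1,0,0],"twist":[0,0.1,-0.1]}
  ]
}}

```text
time_s: 11.25
tcp_pos: [512.8, -202.4, 342.0]
orientation: [1.211, 1.21, -1.21]
ft_force: [-3.9, 1.2, 12.8]
grip_width: 0.305
```

```bash
python3 st.py 511.5 -202 345
```

```text
11.25 [ 512.8 -202.4  342. ] X [-9.0e-04  1.6e-03 -1.0e+00] [ 0.52  0.47 -0.33  1.84  0.19  0.86  0.09] F [-3.9  1.2 12.8] T [ 0.03  1.13 -0.01] g 26.0
(array([-3. , -1.3, -0.4]), array([-0.07897121, -0.09169904,  0.05161134]))
```

{"name": "drive_tool", "arguments": {
  "plan": [
    {"hand":10,"offset":[1.2,0,0],"twist":[0,0,0]},
    {"hand":10,"offset":[1.3,0,0],"twist":[0,0,0]},
    {"hand":10,"offset":[1.3,0,0],"twist":[0,0,0]},
    {"hand":10,"offset":[1.3,0,0],"twist":[0,0,0]}
  ]
}}

```text
time_s: 11.65
tcp_pos: [512.4, -202.0, 341.9]
orientation: [1.211, 1.206, -1.21]
ft_force: [-6.1, 1.1, 18.4]
grip_width: 0.307
```

{"name": "drive_tool", "arguments": {
  "plan": [
    {"hand":10,"offset":[1.4,0,0],"twist":[0,0,0]},
    {"hand":10,"offset":[1.4,0,0],"twist":[0,0,0]},
    {"hand":10,"offset":[1.4,0,0],"twist":[0,0,0]},
    {"hand":10,"offset":[1.4,0,0],"twist":[0,0,0]},
    {"hand":10,"offset":[1.4,0,0],"twist":[0,0,0]},
    {"hand":10,"offset":[1.4,0,0],"twist":[0,0,0]},
    {"hand":10,"offset":[1.4,0,0],"twist":[0,0,0]}
  ]
}}

```text
time_s: 12.35
tcp_pos: [511.3, -201.0, 341.8]
orientation: [1.21, 1.199, -1.21]
ft_force: [-7.1, 2.3, 19.5]
grip_width: 0.298
```

```bash
python3 st.py 511.5 -202 345
```

```text
12.35 [ 511.3 -201.   341.8] X [ 0.006  -0.0059 -1.    ] [ 0.51  0.47 -0.33  1.85  0.2   0.85  0.08] F [-7.1  2.3 19.5] T [0.57 1.94 0.02] g 25.4
(array([-3.2,  0.2,  1. ]), array([-0.14969197,  0.33994243, -0.34154076]))
```

{"name": "drive_tool", "arguments": {
  "plan": [
    {"hand":10,"offset":[1.2,0,0],"twist":[0,0.3,-0.3]},
    {"hand":10,"offset":[1.2,0,0],"twist":[0,0.2,-0.2]},
    {"hand":10,"offset":[1,0,0],"twist":[0,0.1,-0.1]}
  ]
}}

```text
time_s: 12.65
tcp_pos: [512.3, -202.1, 342.0]
orientation: [1.213, 1.207, -1.21]
ft_force: [-4.6, 0.2, 12.7]
grip_width: 0.303
```

```bash
python3 st.py 511.5 -202 345;python3 - <<'E'
from fit import *
from rig import vision,telemetry
o=telemetry.get_obs();p=o["tcp_pos"]+tool(o)[:,0]*237.7
print("foot pred",p)
c=vision.capture("side");im=c["img"].copy();big=cv2.resize(im,None,fx=6,fy=6,interpolation=cv2.INTER_CUBIC)[:,:,::-1].copy()
cv2.imwrite("pics/side4.png",big[600:1150,1500:2200])
E
```

```text
12.65 [ 512.3 -202.1  342. ] X [ 1.5e-03  4.0e-04 -1.0e+00] [ 0.52  0.47 -0.33  1.84  0.19  0.86  0.09] F [-4.6  0.2 12.7] T [0.18 1.31 0.05] g 25.9
(array([-3. , -0.8, -0.1]), array([-0.1890527 , -0.02519994, -0.08801279]))
foot pred [ 512.62887434 -202.00657676  104.25877958]
```

View pics/side4.png

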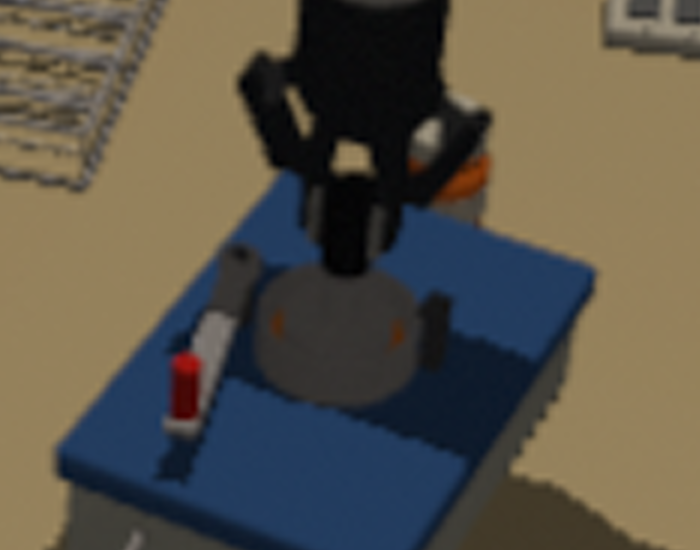

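{"name": "drive_tool", "arguments": {
  "plan": [
    {"hand":10,"offset":[-1,0,0],"twist":[0,0,0]},
    {"hand":10,"offset":[-5,0,0],"twist":[0,0,0]},
    {"hand":10,"offset":[-15,0,0],"twist":[0,0,0]},
    {"hand":10,"offset":[-30,0,0],"twist":[0,0,0]},
    {"hand":10,"offset":[-35,0,0],"twist":[0,0,0]},
    {"hand":10,"offset":[-10,0,0],"twist":[0,0,0]},
    {"hand":10,"offset":[0,0,0],"twist":[0,0,0]}
  ]
}}

```text
time_s: 13.4
tcp_pos: [512.2, -202.4, 438.5]
orientation: [1.213, 1.211, -1.211]
ft_force: [-0.5, 0.2, -3.3]
grip_width: 0.301
```

```bash
python3 st.py 518 139 420
```

```text
13.4 [ 512.2 -202.4  438.5] X [-0.0017  0.0028 -1.    ] [ 0.54  0.37 -0.35  1.71  0.14  1.09  0.14] F [-0.5  0.2 -3.3] T [-0.   -0.01  0.01] g 25.7
(array([  19.5,    4.8, -341.4]), array([-0.16498505, -0.15913081,  0.09751874]))
```

{"name": "drive_tool", "arguments": {
  "plan": [
    {"hand":10,"offset":[0,1,-15],"twist":[0,0,0]},
    {"hand":10,"offset":[0,1,-30],"twist":[0,0,0]},
    {"hand":10,"offset":[0,1,-40],"twist":[0,0,0]},
    {"hand":10,"offset":[0,1,-40],"twist":[0,0,0]},
    {"hand":10,"offset":[0,1,-40],"twist":[0,0,0]},
    {"hand":10,"offset":[0,1,-40],"twist":[0,0,0]},
    {"hand":10,"offset":[0,1,-40],"twist":[0,0,0]},
    {"hand":10,"offset":[0,1,-40],"twist":[0,0,0]},
    {"hand":10,"offset":[0,1,-30],"twist":[0,0,0]},
    {"hand":10,"offset":[0,0,-10],"twist":[0,0,0]},
    {"hand":10,"offset":[0,0,0],"twist":[0,0,0]}
  ]
}}

```text
time_s: 14.5
tcp_pos: [516.6, 141.7, 421.8]
orientation: [1.201, 1.232, -1.225]
ft_force: [-0.3, 0.1, -3.1]
grip_width: 0.308
```

```bash
python3 st.py 519 140 250
```

```text
14.5 [516.6 141.7 421.8] X [-0.0256  0.0057 -0.9997] [-0.03  0.38 -0.45  1.76  0.17  1.06 -0.54] F [-0.3  0.1 -3.1] T [-0.07 -0.06 -0.01] g 26.3
(array([171.7,   6.8,   2.7]), array([ 0.02679991, -0.32615912,  1.46542525]))
```

Level the tool, then lower in slow rows (stopping short first).

{"name": "drive_tool", "arguments": {
  "plan": [
    {"hand":10,"offset":[15,3,1],"twist":[0,-0.3,1.5]},
    {"hand":10,"offset":[30,0,0],"twist":[0,0,0]},
    {"hand":10,"offset":[35,0,0],"twist":[0,0,0]},
    {"hand":10,"offset":[30,0,0],"twist":[0,0,0]},
    {"hand":10,"offset":[20,0,0],"twist":[0,0,0]},
    {"hand":10,"offset":[10,0,0],"twist":[0,0,0]},
    {"hand":10,"offset":[0,0,0],"twist":[0,0,0]}
  ]
}}

```text
time_s: 15.2
tcp_pos: [517.9, 132.3, 273.0]
orientation: [1.209, 1.204, -1.22]
ft_force: [0.3, -0.6, -3.2]
grip_width: 0.306
```

```bash
python3 st.py 519 140 250
```

```text
15.2 [517.9 132.3 273. ] X [-0.0037 -0.0055 -1.    ] [-0.08  0.55 -0.38  1.95  0.31  0.7  -0.66] F [ 0.3 -0.6 -3.2] T [ 0.03 -0.01  0.02] g 26.1
(array([22.9,  1.1, -7.8]), array([-0.40922669,  0.31589313,  0.21010318]))
```

{"name": "drive_tool", "arguments": {
  "plan": [
    {"hand":10,"offset":[6,1,-8],"twist":[-0.4,0.3,0.2]},
    {"hand":10,"offset":[6,0,0],"twist":[0,0,0]},
    {"hand":10,"offset":[3,0,0],"twist":[0,0,0]},
    {"hand":10,"offset":[0,0,0],"twist":[0,0,0]}
  ]
}}

```text
time_s: 15.6
tcp_pos: [520.1, 140.5, 259.1]
orientation: [1.213, 1.207, -1.206]
ft_force: [0.1, -0.0, -3.1]
grip_width: 0.304
```

```bash
python3 st.py 519 140 250
```

```text
15.6 [520.1 140.5 259.1] X [ 0.004  0.001 -1.   ] [-0.1   0.57 -0.37  1.96  0.32  0.66 -0.68] F [ 0.1 -0.  -3.1] T [-0.03  0.01  0.03] g 26.0
(array([ 9.1, -1.1,  0.5]), array([-0.0532106 , -0.06009236, -0.23009925]))
```

{"name": "drive_tool", "arguments": {
  "plan": [
    {"hand":10,"offset":[4,-1,0],"twist":[0,0,-0.2]},
    {"hand":10,"offset":[3,0,0],"twist":[0,0,0]},
    {"hand":10,"offset":[2,0,0],"twist":[0,0,0]},
    {"hand":10,"offset":[1,0,0],"twist":[0,0,0]}
  ]
}}

```text
time_s: 16.0
tcp_pos: [519.3, 140.6, 249.3]
orientation: [1.212, 1.208, -1.208]
ft_force: [0.2, 0.0, -2.6]
grip_width: 0.302
```

{"name": "drive_tool", "arguments": {
  "plan": [
    {"hand":10,"offset":[1,0,0],"twist":[0,0,0]},
    {"hand":10,"offset":[1,0,0],"twist":[0,0,0]}
  ]
}}

```text
time_s: 16.2
tcp_pos: [519.4, 140.6, 247.2]
orientation: [1.212, 1.208, -1.208]
ft_force: [0.9, 0.1, -3.4]
grip_width: 0.303
```

```bash
python3 st.py 519 140 250
```

```text
16.2 [519.4 140.6 247.2] X [ 0.0022  0.0014 -1.    ] [-0.11  0.59 -0.36  1.97  0.34  0.64 -0.69] F [ 0.9  0.1 -3.4] T [0.01 0.   0.03] g 25.9
(array([-2.8, -0.3,  0.6]), array([-0.05553616, -0.08286666, -0.12522977]))
```

{"name": "drive_tool", "arguments": {
  "plan": [
    {"hand":10,"offset":[0.8,0,0],"twist":[0,0,0]},
    {"hand":10,"offset":[0.8,0,0],"twist":[0,0,0]}
  ]
}}

```text
time_s: 16.4
tcp_pos: [519.5, 140.7, 245.8]
orientation: [1.212, 1.208, -1.207]
ft_force: [-1.7, -1.1, 11.9]
grip_width: 0.302
```

{"name": "drive_tool", "arguments": {
  "plan": [
    {"hand":10,"offset":[0.8,0,0],"twist":[0,0,0]},
    {"hand":10,"offset":[0.4,0,0],"twist":[0,0,0]}
  ]
}}

```text
time_s: 16.6
tcp_pos: [519.4, 140.8, 245.9]
orientation: [1.212, 1.207, -1.207]
ft_force: [-0.9, -0.6, 2.1]
grip_width: 0.303
```

Standing on the pad at the same height as it was picked up. Release and rise.

{"name": "drive_tool", "arguments": {
  "plan": [
    {"hand":30,"offset":[0,0,0],"twist":[0,0,0]},
    {"hand":45,"offset":[0,0,0],"twist":[0,0,0]},
    {"hand":70,"offset":[0,0,0],"twist":[0,0,0]},
    {"hand":85,"offset":[0,0,0],"twist":[0,0,0]},
    {"hand":85,"offset":[-1,0,0],"twist":[0,0,0]},
    {"hand":85,"offset":[-10,0,0],"twist":[0,0,0]},
    {"hand":85,"offset":[-30,0,0],"twist":[0,0,0]},
    {"hand":85,"offset":[-40,0,0],"twist":[0,0,0]},
    {"hand":85,"offset":[-45,0,0],"twist":[0,0,0]},
    {"hand":85,"offset":[-20,0,0],"twist":[0,0,0]},
    {"hand":85,"offset":[0,0,0],"twist":[0,0,0]}
  ]
}}

```text
time_s: 17.7
tcp_pos: [518.5, 141.2, 400.8]
orientation: [1.213, 1.209, -1.205]
ft_force: [0.0, 0.5, -1.0]
grip_width: 0.997
```

```bash
python3 st.py 590 -60 370;python3 - <<'E'
from h import *
from rig import vision
d={}
c=vision.capture("side");d["side"]=c
cv2.imwrite("pics/side5.png",cv2.resize(c["img"][110:290,200:380,::-1],None,fx=3.3,fy=3.3,interpolation=cv2.INTER_CUBIC))
c=vision.capture("top");d["top"]=c
cv2.imwrite("pics/top5.png",cv2.resize(c["img"][120:290,150:400,::-1],None,fx=3.2,fy=3.2,interpolation=cv2.INTER_CUBIC))
pickle.dump(d,open("c5.pkl","wb"))
E
```

```text
17.7 [518.5 141.2 400.8] X [ 0.0039  0.0027 -1.    ] [-0.04  0.4  -0.45  1.8   0.2   0.99 -0.57] F [ 0.   0.5 -1. ] T [-0.03 -0.03 -0.01] g 85.1
(array([ 30.5,  71.3, 201.3]), array([ 0.02079548, -0.15438738, -0.2213291 ]))
```

View pics/side5.png

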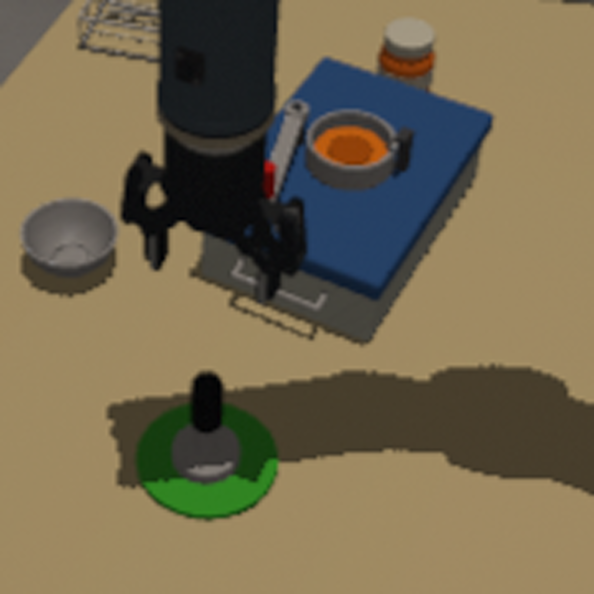

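View pics/top5.png

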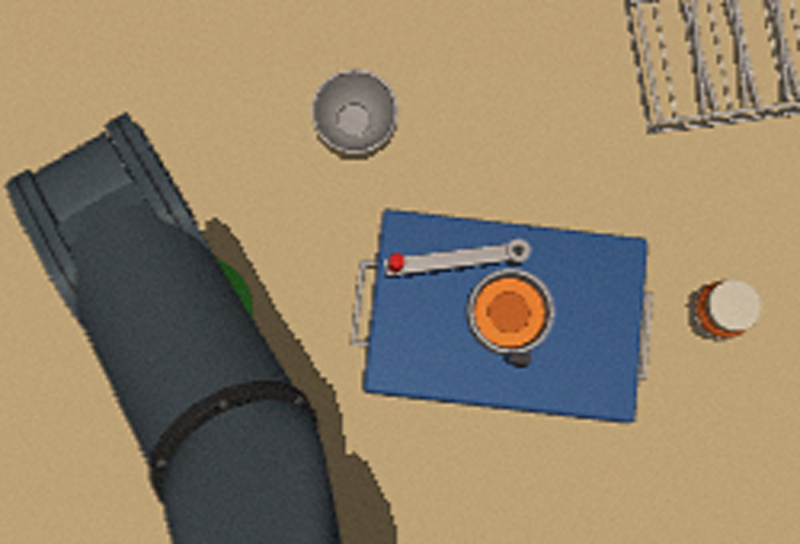

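{"name": "drive_tool", "arguments": {
  "plan": [
    {"hand":40,"offset":[0,10,20],"twist":[0,-0.15,-0.2]},
    {"hand":0,"offset":[2,15,35],"twist":[0,0,0]},
    {"hand":0,"offset":[2,15,40],"twist":[0,0,0]},
    {"hand":0,"offset":[2,15,40],"twist":[0,0,0]},
    {"hand":0,"offset":[2,15,40],"twist":[0,0,0]},
    {"hand":0,"offset":[0,5,25],"twist":[0,0,0]},
    {"hand":0,"offset":[0,0,0],"twist":[0,0,0]},
    {"hand":0,"offset":[0,0,0],"twist":[0,0,0]}
  ],
  "force": 60
}}

```text
time_s: 18.6
tcp_pos: [593.3, -65.6, 376.7]
orientation: [1.193, 1.229, -1.222]
ft_force: [-0.2, 0.3, -0.1]
grip_width: -0.001
```

```bash
python3 st.py 592 -76 316
```

```text
18.6 [593.3 -65.6 376.7] X [-2.290e-02 -4.000e-04 -9.997e-01] [ 0.29  0.51 -0.4   1.67  0.22  1.03 -0.18] F [-0.2  0.3 -0.1] T [ 0.06 -0.01 -0.04] g -0.0
(array([60.7,  0.1, 10.4]), array([0.35904839, 0.01785653, 1.30980349]))
```

{"name": "drive_tool", "arguments": {
  "plan": [
    {"hand":0,"offset":[10,0,10],"twist":[0.3,0,1.3]},
    {"hand":0,"offset":[20,0,0],"twist":[0,0,0]},
    {"hand":0,"offset":[15,0,0],"twist":[0,0,0]},
    {"hand":0,"offset":[8,0,0],"twist":[0,0,0]},
    {"hand":0,"offset":[0,0,0],"twist":[0,0,0]}
  ]
}}

```text
time_s: 19.1
tcp_pos: [591.3, -69.5, 319.0]
orientation: [1.203, 1.219, -1.205]
ft_force: [-0.8, -0.4, 0.4]
grip_width: 0.004
```

```bash
python3 st.py 592 -76 316
```

```text
19.1 [591.3 -69.5 319. ] X [-0.0047  0.0029 -1.    ] [ 0.28  0.56 -0.38  1.75  0.26  0.88 -0.2 ] F [-0.8 -0.4  0.4] T [-0.08 -0.01  0.08] g 0.4
(array([3. , 0.6, 6.5]), array([ 0.50388217, -0.16726671,  0.2666343 ]))
```

```bash
cat > path.py <<'E'
from h import *
P=np.array([572.6,-208.6])
def F(phi):
    f=np.radians(phi);n=np.array([np.sin(f),-np.cos(f)]);n=np.array([np.sin(f),-np.cos(f)])
    return P+130*np.array([np.cos(f),np.sin(f)])+n*(14.5*abs(n[0])+11*abs(n[1])+8)
prev=None
for phi in list(range(96,175,6))+[174]:
    x=F(phi);print(phi,x.round(0),None if prev is None else (x-prev).round(1));prev=x
E
python3 path.py
```

```text
96 [582. -77.] None
102 [570. -76.] [-12.9   0.5]
108 [556. -77.] [-13.1  -0.8]
114 [543. -79.] [-13.2  -2.2]
120 [530. -83.] [-13.1  -3.6]
126 [517. -88.] [-12.8  -5. ]
132 [505. -95.] [-12.3  -6.5]
138 [ 493. -102.] [-11.7  -7.9]
144 [ 482. -112.] [-10.9  -9.2]
150 [ 472. -122.] [-10.  -10.5]
156 [ 464. -134.] [ -8.8 -11.7]
162 [ 456. -147.] [ -7.5 -12.8]
168 [ 450. -160.] [ -6.1 -13.7]
174 [ 445. -175.] [ -4.5 -14.4]
174 [ 445. -175.] [0. 0.]
```

{"name": "drive_tool", "arguments": {
  "plan": [
    {"hand":0,"offset":[0,0,6],"twist":[0.5,-0.2,0.3]},
    {"hand":0,"offset":[0,-5,0],"twist":[0,0,0]}
  ]
}}

```text
time_s: 19.3
tcp_pos: [586.7, -74.4, 319.4]
orientation: [1.209, 1.209, -1.207]
ft_force: [0.2, -0.2, -0.8]
grip_width: 0.001
```

```bash
python3 st.py 580 -76 318
python3 - <<'E'
from h import *
from rig import vision
c=vision.capture("side")
cv2.imwrite("pics/side6.png",cv2.resize(c["img"][100:220,220:360,::-1],None,fx=5,fy=5,interpolation=cv2.INTER_CUBIC))
E
```

```text
19.3 [586.7 -74.4 319.4] X [ 1.4e-03 -3.0e-04 -1.0e+00] [ 0.29  0.56 -0.38  1.77  0.26  0.87 -0.2 ] F [ 0.2 -0.2 -0.8] T [-0.02  0.03 -0.06] g 0.1
(array([ 1.4, -6.7,  1.6]), array([ 0.08844036,  0.01563582, -0.08222027]))
```

View pics/side6.png

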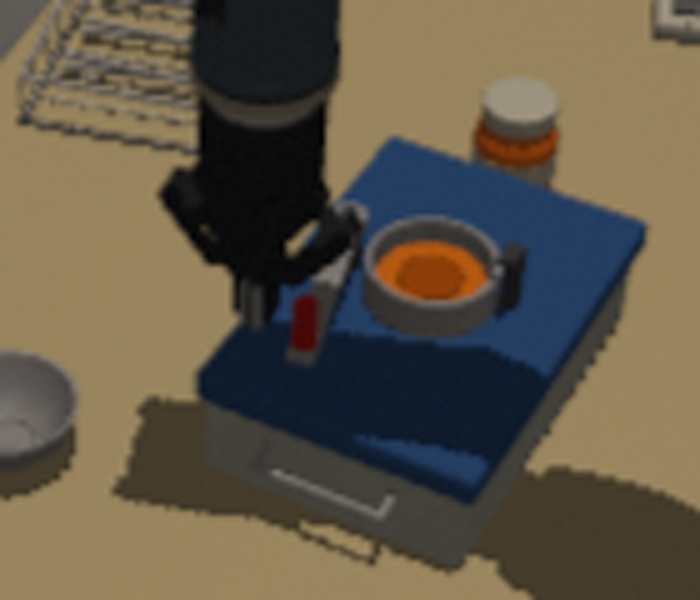

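{"name": "drive_tool", "arguments": {
  "plan": [
    {"hand":0,"offset":[0,-5,1],"twist":[0,0,0]},
    {"hand":0,"offset":[0,-6,0],"twist":[0,0,0]},
    {"hand":0,"offset":[0,-6,0],"twist":[0,0,0]},
    {"hand":0,"offset":[0,-7,0],"twist":[0,0,0]},
    {"hand":0,"offset":[0,-7,0],"twist":[0,0,0]},
    {"hand":0,"offset":[0,-7,1],"twist":[0,0,0]},
    {"hand":0,"offset":[0,-7,1],"twist":[0,0,0]}
  ]
}}

```text
time_s: 20.05
tcp_pos: [537.2, -77.1, 321.4]
orientation: [1.21, 1.207, -1.204]
ft_force: [1.3, 0.3, -0.2]
grip_width: -0.002
```

```bash
python3 st.py 530 -83 318
python3 - <<'E'
from h import *
from rig import vision
c=vision.capture("side")
cv2.imwrite("pics/side7.png",cv2.resize(c["img"][100:220,220:360,::-1],None,fx=4,fy=4,interpolation=cv2.INTER_CUBIC))
E
```

```text
20.05 [537.2 -77.1 321.4] X [ 4.5e-03 -3.0e-04 -1.0e+00] [ 0.32  0.49 -0.39  1.89  0.25  0.81 -0.2 ] F [ 1.3  0.3 -0.2] T [ 0.04 -0.11 -0.  ] g -0.1
(array([ 3.4, -7.3,  5.9]), array([ 0.11927954,  0.01553053, -0.25683999]))
```

View pics/side7.png

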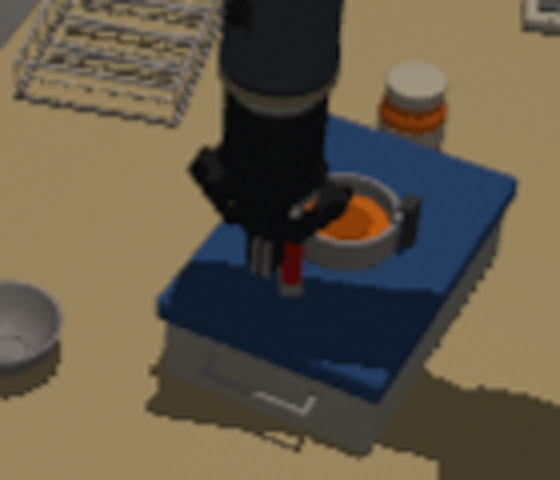

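{"name": "drive_tool", "arguments": {
  "plan": [
    {"hand":0,"offset":[1.5,-7,3],"twist":[0.1,0,-0.25]},
    {"hand":0,"offset":[1,-7,3],"twist":[0,0,0]},
    {"hand":0,"offset":[0,-7,3],"twist":[0,0,0]},
    {"hand":0,"offset":[0,-6,3],"twist":[0,0,0]},
    {"hand":0,"offset":[0,-6,4],"twist":[0,0,0]},
    {"hand":0,"offset":[0,-6,4],"twist":[0,0,0]}
  ]
}}

```text
time_s: 20.7
tcp_pos: [494.2, -98.7, 318.6]
orientation: [1.208, 1.21, -1.21]
ft_force: [0.7, 1.0, 0.1]
grip_width: 0.001
```

```bash
python3 st.py 493 -102 318
```

```text
20.7 [494.2 -98.7 318.6] X [-1.1e-03 -4.0e-04 -1.0e+00] [ 0.38  0.45 -0.39  1.98  0.24  0.76 -0.16] F [0.7 1.  0.1] T [ 0.05 -0.1   0.01] g 0.1
(array([ 0.6, -1.2,  3.3]), array([0.01562264, 0.02248313, 0.06366232]))
```

{"name": "drive_tool", "arguments": {
  "plan": [
    {"hand":0,"offset":[0,-6,6],"twist":[0,0,0]},
    {"hand":0,"offset":[0,-5,5],"twist":[0,0,0]},
    {"hand":0,"offset":[0,-5,6],"twist":[0,0,0]},
    {"hand":0,"offset":[0,-5,6],"twist":[0,0,0]},
    {"hand":0,"offset":[0,-4,6],"twist":[0,0,0]},
    {"hand":0,"offset":[0,-4,6],"twist":[0,0,0]}
  ]
}}

```text
time_s: 21.3
tcp_pos: [462.2, -137.0, 318.8]
orientation: [1.208, 1.21, -1.21]
ft_force: [-0.0, 0.1, 0.2]
grip_width: 0.001
```

```bash
python3 st.py 462 -137 318
python3 - <<'E'
from h import *
from rig import vision
c=vision.capture("side")
cv2.imwrite("pics/side8.png",cv2.resize(c["img"][100:220,220:360,::-1],None,fx=4,fy=4,interpolation=cv2.INTER_CUBIC))
E
```

```text
21.3 [ 462.2 -137.   318.8] X [-1.2e-03 -5.0e-04 -1.0e+00] [ 0.48  0.42 -0.4   2.04  0.24  0.73 -0.07] F [-0.   0.1  0.2] T [ 0.09 -0.08 -0.01] g 0.1
(array([ 0.8, -0.2,  0. ]), array([-0.00557467,  0.0263121 ,  0.07077265]))
```

View pics/side8.png

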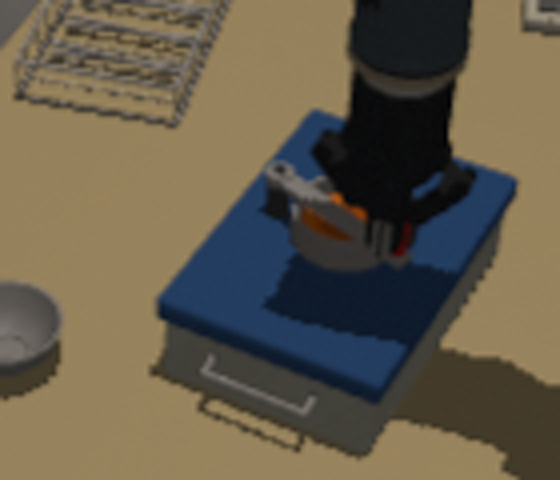

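{"name": "drive_tool", "arguments": {
  "plan": [
    {"hand":0,"offset":[0,-4,6],"twist":[0,0,0]},
    {"hand":0,"offset":[0,-3,6],"twist":[0,0,0]},
    {"hand":0,"offset":[0,-3,6],"twist":[0,0,0]},
    {"hand":0,"offset":[0,-2,6],"twist":[0,0,0]}
  ]
}}

```text
time_s: 21.75
tcp_pos: [448.7, -163.6, 318.7]
orientation: [1.208, 1.21, -1.211]
ft_force: [0.4, 0.5, 0.2]
grip_width: 0.001
```

{"name": "drive_tool", "arguments": {
  "plan": [
    {"hand":0,"offset":[0,-1.5,4],"twist":[0,0,0]},
    {"hand":0,"offset":[0,-1,3],"twist":[0,0,0]}
  ]
}}

```text
time_s: 21.95
tcp_pos: [445.9, -171.7, 318.7]
orientation: [1.209, 1.209, -1.212]
ft_force: [0.1, 0.9, -0.3]
grip_width: -0.001
```

{"name": "drive_tool", "arguments": {
  "plan": [
    {"hand":0,"offset":[0,-1,2.5],"twist":[0,0,0]},
    {"hand":0,"offset":[0,-1,2.5],"twist":[0,0,0]}
  ]
}}

```text
time_s: 22.15
tcp_pos: [443.8, -177.2, 318.7]
orientation: [1.209, 1.209, -1.212]
ft_force: [2.1, 3.7, -0.4]
grip_width: -0.002
```

```bash
python3 st.py 445 -175 318
```

```text
22.15 [ 443.8 -177.2  318.7] X [-1.7e-03 -8.0e-04 -1.0e+00] [ 0.57  0.41 -0.39  2.05  0.24  0.73  0.02] F [ 2.1  3.7 -0.4] T [ 1.18 -0.4   0.03] g -0.2
(array([ 0.7,  1.2, -2.2]), array([-0.08429281,  0.04423097,  0.0978018 ]))
```

Force starting to rise; a little more to confirm the stop.

{"name": "drive_tool", "arguments": {
  "plan": [
    {"hand":0,"offset":[0,0,2],"twist":[0,0,0]},
    {"hand":0,"offset":[0,0,2],"twist":[0,0,0]}
  ]
}}

```text
time_s: 22.35
tcp_pos: [444.0, -178.0, 318.6]
orientation: [1.21, 1.215, -1.208]
ft_force: [-0.8, 9.7, 3.8]
grip_width: -0.001
```

{"name": "drive_tool", "arguments": {
  "plan": [
    {"hand":0,"offset":[0,0,1],"twist":[0,0,0]},
    {"hand":0,"offset":[0,0,1],"twist":[0,0,0]}
  ]
}}

```text
time_s: 22.55
tcp_pos: [444.1, -178.3, 318.7]
orientation: [1.209, 1.218, -1.205]
ft_force: [-0.8, 4.5, 1.9]
grip_width: 0.001
```

```bash
python3 st.py 445 -175 318
python3 - <<'E'
from h import *
from rig import vision
c=vision.capture("side")
cv2.imwrite("pics/side9.png",cv2.resize(c["img"][100:220,220:360,::-1],None,fx=4,fy=4,interpolation=cv2.INTER_CUBIC))
E
```

```text
22.55 [ 444.1 -178.3  318.7] X [-0.0029  0.0063 -1.    ] [ 0.58  0.42 -0.4   2.04  0.23  0.73  0.04] F [-0.8  4.5  1.9] T [0.97 0.15 0.01] g 0.1
(array([ 0.7,  0.9, -3.2]), array([ 0.2550185 , -0.36060118,  0.16360273]))
```

View pics/side9.png

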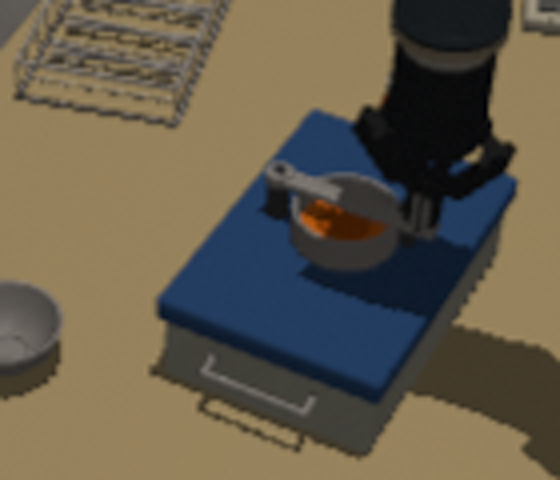

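{"name": "drive_tool", "arguments": {
  "plan": [
    {"hand":0,"offset":[0,0,-4],"twist":[0,0,0]},
    {"hand":0,"offset":[0,0,-10],"twist":[0,0,0]},
    {"hand":0,"offset":[-10,0,-10],"twist":[0,0,0]},
    {"hand":0,"offset":[-30,0,0],"twist":[0,0,0]},
    {"hand":0,"offset":[-40,0,0],"twist":[0,0,0]},
    {"hand":0,"offset":[-30,10,30],"twist":[0,0,0]},
    {"hand":0,"offset":[0,5,40],"twist":[0,0,0]},
    {"hand":0,"offset":[0,0,45],"twist":[0,0,0]},
    {"hand":0,"offset":[0,-5,45],"twist":[0,0,0]},
    {"hand":0,"offset":[0,-10,45],"twist":[0,0,0]},
    {"hand":0,"offset":[0,-10,45],"twist":[0,0,0]},
    {"hand":0,"offset":[0,-10,30],"twist":[0,0,0]},
    {"hand":0,"offset":[0,0,0],"twist":[0,0,0]},
    {"hand":0,"offset":[0,0,0],"twist":[0,0,0]}
  ]
}}

```text
time_s: 24.0
tcp_pos: [428.5, -434.8, 441.5]
orientation: [1.2, 1.214, -1.195]
ft_force: [0.5, 1.2, 0.4]
grip_width: -0.001
```

```bash
python3 st.py
python3 - <<'E'
from fit import *
from rig import vision
d={n:vision.capture(n) for n in("side","top")}
pickle.dump(d,open("c9.pkl","wb"))
cv2.imwrite("pics/side10.png",cv2.resize(d["side"]["img"][110:290,200:380,::-1],None,fx=3.3,fy=3.3,interpolation=cv2.INTER_CUBIC))
cv2.imwrite("pics/top10.png",cv2.resize(d["top"]["img"][120:290,150:400,::-1],None,fx=3.2,fy=3.2,interpolation=cv2.INTER_CUBIC))
H={k:cv2.cvtColor(d[k]["img"],cv2.COLOR_RGB2HSV) for k in d}
def mc(k,f,b):
    x0,y0,x1,y1=b;return maskcent(f(H[k][y0:y1,x0:x1]),(x0,y0))[:2]
blk=lambda h:cv2.inRange(h,(0,0,0),(180,255,45))
red=lambda h:cv2.inRange(h,(0,150,60),(6,255,255))|cv2.inRange(h,(172,150,60),(180,255,255))
try:
    m={"top":mc("top",blk,(190,200,230,232)),"side":mc("side",blk,(245,212,285,250))};print(m)
    print("handle",fitcyl(d,{k:m[k][0] for k in m},58,113,14,[519,140]))
except Exception as e:print(e)
m={k:mc(k,red,b) for k,b in(("top",(260,190,340,270)),("side",(290,130,350,190)))};print(m)
print("knob",fitcyl(d,{k:m[k][0] for k in m},132,168,8,[443,-195]), "closed exp",443.4,-194.8)
E
```

```text
24.0 [ 428.5 -434.8  441.5] X [ 3.5e-03  5.0e-04 -1.0e+00] [ 0.94  0.46 -0.35  1.55  0.17  1.15  0.57] F [0.5 1.2 0.4] T [ 0.01 -0.01 -0.01] g -0.1
{'top': (array([208.23809524, 213.84126984]), np.int32(63)), 'side': (array([262.15646259, 232.08163265]), np.int32(147))}
handle (array([519.83201763, 141.31386754]), array([-0.15555203, -0.26175557,  0.2481917 , -0.04908732]))
{'top': (array([308.82608696, 235.91304348]), np.int32(23)), 'side': (array([326.37209302, 150.90697674]), np.int32(43))}
knob (array([ 444.65567621, -196.83846588]), array([ 0.45476141, -0.16254176, -0.03946348,  0.72235125])) closed exp 443.4 -194.8
```

View pics/side10.png

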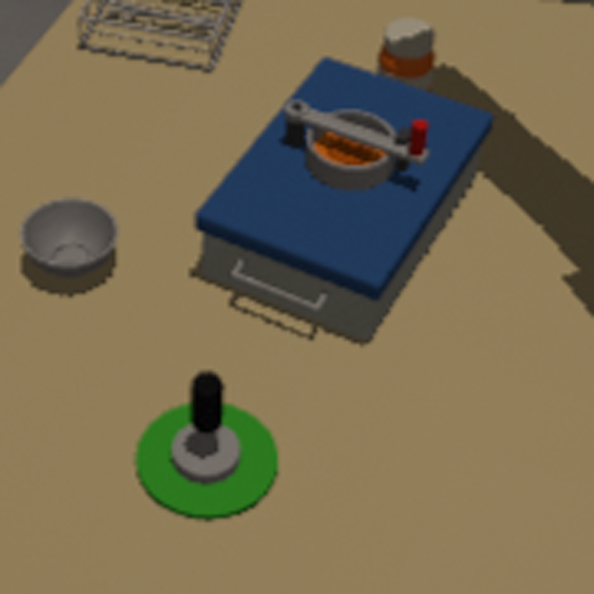

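View pics/top10.png

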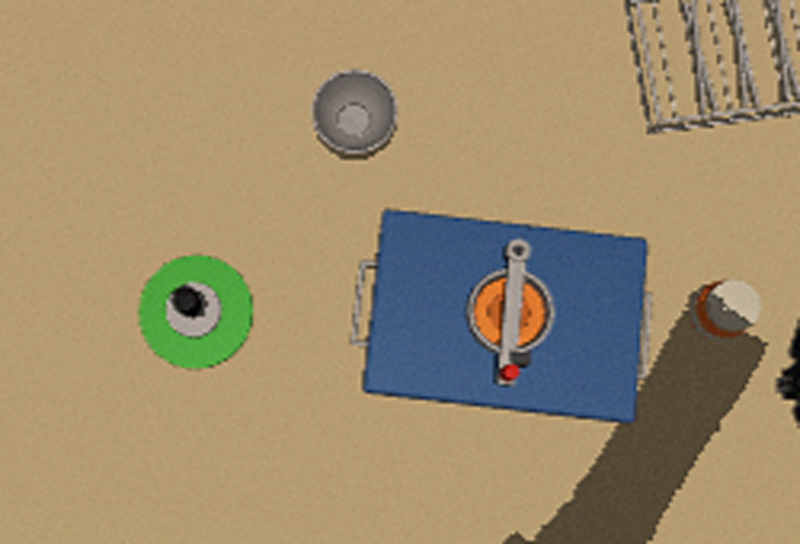

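```bash
python3 -c "
from rig import ctrl; print(ctrl.job_done())"
```

```text
the job is handed in; nothing more can be done
None
```

I pressed the plate home with the tool, put the tool back on its pad and closed the hasp. I handed the job in at about 24 s of the 69 s allowed; it reports no verdict.

- **Plate:** It sank at about 6–7 N and met its stop about 16 mm below the rim, by the arm's height. I held it there with about 22 N for roughly 1 s, with the tool within about 0.5° of vertical. The highest reading was about 23 N, but forces were only read at the end of each move call, so shorter peaks could have been missed. The plate's level is inferred from the flat foot and the side picture; I did not measure its tilt separately.
- **Press tool:** The camera fit puts it upright at about (520, 141) mm. The pad's centre is at about (519–520, 138–140) mm, so the tool is about 1–3 mm off centre against the 36 mm allowed. It touched the pad at the same arm height as when I picked it up.
- **Hasp:** I pushed the knob with the closed fingers until it stopped at about 10 N. The knob measures (445, −197) mm against an expected closed position of (443, −195) mm, which agrees within the calibration, and the pictures show it under the catch.
- **Everything else:** The robot is clear of everything. The bowl and jar look unmoved. The bottle was outside my last close-up pictures, but the arm never went near it.

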